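# Line up the paint pots by size on the rack

## Robot

A 6-joint arm with a two-finger parallel gripper is mounted at the origin on the work surface. World frame = base frame: x ahead of the robot, y to its left, z up, the work surface at z = 0. Lengths are in m, angles in rad, forces in N, time in s.
With the tool pointing down it reaches from about 0.3 to 0.825 m from the base axis. Payload 5.4 kg.
Tool frame: the origin (TCP) lies at the very end of the fingers, on their centre line; the grasp point (between the pads) lies 19 mm behind it; z points along the fingers, x is the direction in which the jaws open and shut, and the axes are right-handed (so a half turn about z gives the same grasp; the last joint's range is limited). The gripper opens to 92 mm and grips with 3 to 60 N. Pads are 20 mm wide; open, the fingers measure 128 mm over their backs; the gripper's body (75 mm by 189 mm) begins 69 mm behind the grasp point.
Start: joints at [1.026, 0.158, 1.597, -0, 1.386, -0.21], TCP at [0.189, 0.543, 0.215] pointing down, gripper open.
Joint ranges: [-2.91, 2.91], [-0.94, 2.29], [0.18, 2.7], [-1.29, 4.43], [0.17, 2.64], [-3, 3]. Speed limits (rad/s): [2.57, 2.57, 3.14, 3.14, 3.14, 3.14].

## Interface

Orientations are given as a rotation vector (axis times angle).
In Python, from workcell import bot gives the robot as it stands. Calls block until the motion is done:
- bot.goto(position, orientation): joint-space move of the TCP to a pose.
- bot.line_to(position, rot=None, max_speed=0.15): straight line of the TCP; rot=None keeps the orientation; max_speed is the mean speed in m/s.
- bot.set_joints(angles): joint-space move.
- bot.set_gripper(opening, newtons=None): opening from 0.0 (shut) to 1.0 (fully open); newtons is the grip in N (None keeps the last); returns when the fingers have stopped.
- bot.hold(seconds).
- bot.inverse_kinematics(position, orientation): joint angles nearest the present ones, or None.
- bot.read_camera(name): name is "side" or "top" or "wrist"; returns a dict with "pixels" (480x640x3 uint8, blue, green, red), "fx", "fy", "cx", "cy" (pixels), "R" (3x3) and "t" (3): a world point X has camera coordinates R X + t. Camera axes: x right, y down, z forward; pixel columns grow to the right and rows downward; lengths in m; the calibration is good to about 2 mm. The wrist camera is an equidistant fisheye: a pixel r from the principal point sees the ray r / f radians off the axis. A picture is of the moment at which its call begins. There is no depth.
A pose or a line that the arm cannot do raises bot.MotionError and nothing moves.
- bot.job_done(): hands the job in, once; it reports no verdict.
Readings, each from a call of its own:
- bot.current_clock(): time.
- bot.current_joints(): joint angles.
- bot.current_joint_vel(): joint speeds.
- bot.current_effort(): joint torques, N m.
- bot.current_ee_pos(): TCP position.
- bot.current_tool_rot(): TCP orientation.
- bot.current_contact_force(): force on the tool from outside, world axes, zero at the start.
- bot.current_ft_torque(): the same for the moment, N m.
- bot.current_opening(): opening from 0.0 (shut) to 1.0 (fully open).
Only numpy, scipy, OpenCV 4.12 (cv2) and the standard library are available. Lean on these libraries where they do the work, as an engineer would, in place of code of your own. Each camera call takes 0.05 s, during which the arm holds its last target.

## Task

Tidy the four paint pots onto the cork spots of the plywood rack, one pot centred on each spot, in order of size: the tallest on the spot next to the mug of brushes, then ever smaller, the shortest at the masking-tape end. Leave them all standing upright on their bases, never tip a pot over on the way, and leave the mug and the black model ship where they stand.

Things in the scene. Friction and masses are not known exactly. Their poses are not given: they have to be found in the camera images.
- pot_largest: paint pot, one of four of the same look but different size: upright cylinder, grey body with a 12 mm high white screw lid; 52 mm in diameter at the lid (body 2 mm less), 74 mm high in all. Loose, stands upright. Origin: centre of its underside, z up.
- pot_large: paint pot, one of four of the same look but different size: upright cylinder, grey body with a 12 mm high white screw lid; 46 mm in diameter at the lid (body 2 mm less), 60 mm high in all. Loose, stands upright. Origin: centre of its underside, z up.
- pot_small: paint pot, one of four of the same look but different size: upright cylinder, grey body with a 12 mm high white screw lid; 40 mm in diameter at the lid (body 2 mm less), 46 mm high in all. Loose, stands upright. Origin: centre of its underside, z up.
- pot_smallest: paint pot, one of four of the same look but different size: upright cylinder, grey body with a 12 mm high white screw lid; 34 mm in diameter at the lid (body 2 mm less), 32 mm high in all. Loose, stands upright. Origin: centre of its underside, z up.
- spot_a: one of four equal cork discs, 58 mm in diameter, 3 mm thick, in a straight row on a rimless plywood board 320 x 85 x 12 mm lying on the table. Fixed. Neighbours are 68 to 84 mm apart between centres; the letters do not give the order in the row. Origin: centre of its underside, 12 mm above the table; its top is at 15 mm. Local y runs along the row.
- spot_b: one of four equal cork discs, 58 mm in diameter, 3 mm thick, in a straight row on a rimless plywood board 320 x 85 x 12 mm lying on the table. Fixed. Neighbours are 68 to 84 mm apart between centres; the letters do not give the order in the row. Origin: centre of its underside, 12 mm above the table; its top is at 15 mm. Local y runs along the row.
- spot_c: one of four equal cork discs, 58 mm in diameter, 3 mm thick, in a straight row on a rimless plywood board 320 x 85 x 12 mm lying on the table. Fixed. Neighbours are 68 to 84 mm apart between centres; the letters do not give the order in the row. Origin: centre of its underside, 12 mm above the table; its top is at 15 mm. Local y runs along the row.
- spot_d: one of four equal cork discs, 58 mm in diameter, 3 mm thick, in a straight row on a rimless plywood board 320 x 85 x 12 mm lying on the table. Fixed. Neighbours are 68 to 84 mm apart between centres; the letters do not give the order in the row. Origin: centre of its underside, 12 mm above the table; its top is at 15 mm. Local y runs along the row.
- brush_mug: white mug without handle, 72 mm in diameter, 85 mm high, with brushes standing in it to 165 mm; loose on the table past one end of the rack, in line with the row, its centre about 111 mm from the nearest disc's centre. A yellow roll of masking tape (90 mm across, 24 mm high) lies likewise past the other end. Origin: centre of its underside.
- ship: black plastic model ship with a mast, about 220 mm long along its x axis (hull 60 mm wide, cradle 70 mm, yard 96 mm wide), 161 mm high, loose on the table on the left (+y) side. Origin: under the hull's middle, on the table.
Mind the look-alikes: they are no part of the job. Leave any purple look-alike of the pot_largest alone.

How it is judged:
At the end, for the whole second after the job is handed in: Each pot stands on its own cork spot, its centre within 12 mm of the spot's centre, upright (within 0.1 rad), released and at rest: the 74 mm pot on the spot nearest the mug, then the 60 mm, the 46 mm and, farthest from the mug, the 32 mm pot (((horizontal distance between spot_a and brush_mug between 0.075 and 0.147 m and horizontal distance between pot_largest and spot_a below 0.012 m) or (horizontal distance between spot_b and brush_mug between 0.075 and 0.147 m and horizontal distance between pot_largest and spot_b below 0.012 m) or (horizontal distance between spot_c and brush_mug between 0.075 and 0.147 m and horizontal distance between pot_largest and spot_c below 0.012 m) or (horizontal distance between spot_d and brush_mug between 0.075 and 0.147 m and horizontal distance between pot_largest and spot_d below 0.012 m)) and height (world z) of pot_largest between 0.011 and 0.019 m and angle between each of pot_largest, pot_large, pot_small, pot_smallest's own z axis and vertical below 0.1 rad and linear speed of each of pot_largest, pot_large, pot_small, pot_smallest below 0.02 m/s and contact force between each of pot_largest, pot_large, pot_small, pot_smallest and the fingers below 0.1 N and ((horizontal distance between spot_a and brush_mug between 0.151 and 0.223 m and horizontal distance between pot_large and spot_a below 0.012 m) or (horizontal distance between spot_b and brush_mug between 0.151 and 0.223 m and horizontal distance between pot_large and spot_b below 0.012 m) or (horizontal distance between spot_c and brush_mug between 0.151 and 0.223 m and horizontal distance between pot_large and spot_c below 0.012 m) or (horizontal distance between spot_d and brush_mug between 0.151 and 0.223 m and horizontal distance between pot_large and spot_d below 0.012 m)) and height (world z) of pot_large between 0.011 and 0.019 m and ((horizontal distance between spot_a and brush_mug between 0.227 and 0.299 m and horizontal distance between pot_small and spot_a below 0.012 m) or (horizontal distance between spot_b and brush_mug between 0.227 and 0.299 m and horizontal distance between pot_small and spot_b below 0.012 m) or (horizontal distance between spot_c and brush_mug between 0.227 and 0.299 m and horizontal distance between pot_small and spot_c below 0.012 m) or (horizontal distance between spot_d and brush_mug between 0.227 and 0.299 m and horizontal distance between pot_small and spot_d below 0.012 m)) and height (world z) of pot_small between 0.011 and 0.019 m and ((horizontal distance between spot_a and brush_mug between 0.303 and 0.375 m and horizontal distance between pot_smallest and spot_a below 0.012 m) or (horizontal distance between spot_b and brush_mug between 0.303 and 0.375 m and horizontal distance between pot_smallest and spot_b below 0.012 m) or (horizontal distance between spot_c and brush_mug between 0.303 and 0.375 m and horizontal distance between pot_smallest and spot_c below 0.012 m) or (horizontal distance between spot_d and brush_mug between 0.303 and 0.375 m and horizontal distance between pot_smallest and spot_d below 0.012 m)) and height (world z) of pot_smallest between 0.011 and 0.019 m); the robot touches nothing.
It fails at once if a pot is tipped over (leans more than 0.8 rad) (angle between any of pot_largest, pot_large, pot_small, pot_smallest's own z axis and vertical above 0.8 rad).
It fails at once if the mug of brushes is shifted by more than 15 mm or tipped over (distance of brush_mug from where it was at the start of the episode above 0.015 m or angle between brush_mug's own z axis and vertical above 0.4 rad).
It fails at once if the model ship is shifted by more than 15 mm or tipped over (distance of ship from where it was at the start of the episode above 0.015 m or angle between ship's own z axis and vertical above 0.4 rad).
It also fails if it takes over 88 s, if anything falls off the work surface, if the arm or the gripper's body presses on something with over 40 N, if the wrist force passes 120 N, or if a joint passes its speed limit or range.

## Working session

There is one attempt and no reset: what is moved stays moved. The work goes in short steps, each a Python script; the robot and the scene stay as the last script left them, time stands still between calls to the robot, and variables do not carry over. Pictures are saved under pics/ and viewed, and the job is handed in when it is done.

```bash
mkdir -p pics; ls; python3 - <<'E'
from workcell import bot
import cv2,numpy as np
for n in("side","top","wrist"):
    c=bot.read_camera(n); cv2.imwrite(f"pics/{n}0.png",c["pixels"])
    print(n,c["fx"],c["cx"],c["cy"],np.round(c["R"],3).tolist(),np.round(c["t"],3))
print(bot.current_clock(),bot.current_tool_rot())
E
```

```text
pics
side 542.9603883462578 325.35404449747824 244.9446135898895 [[0.867, -0.499, -0.01], [-0.361, -0.613, -0.702], [0.344, 0.612, -0.712]] [-0.38   0.287  0.898]
top 516.0251357492705 312.43134496832914 242.45857210449543 [[0.111, -0.994, 0.004], [-0.968, -0.109, -0.227], [0.226, 0.021, -0.974]] [0.046 0.517 0.879]
wrist 371.64829954431775 319.50649872164536 245.81516700532987 [[0.329, 0.944, -0.003], [0.914, -0.318, 0.251], [0.236, -0.086, -0.968]] [-0.573 -0.028  0.39 ]
0.15 [ 2.56002776e+00  1.81996865e+00 -1.98874988e-03]
```

```bash
ls pics
```

```text
side0.png
top0.png
wrist0.png
```

View pics/side0.png

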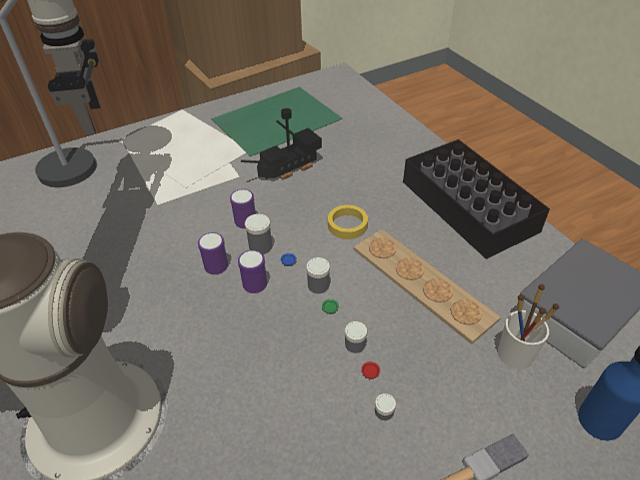

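View pics/top0.png

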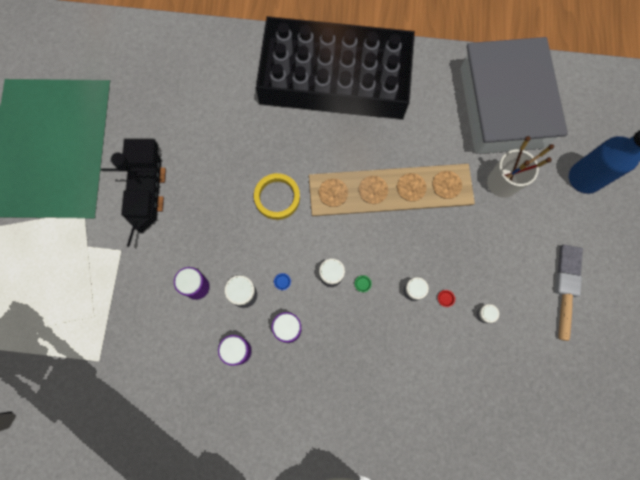

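View pics/wrist0.png

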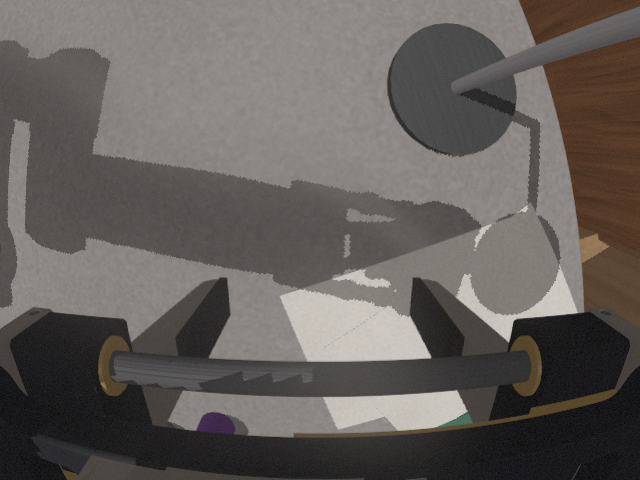

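The top view shows the grey pots' lids near (239,291), (332,271), (417,288) and (489,313), from largest to smallest. The purple ones are at (188,282), (287,327) and (234,350). The spots are at (333,193) to (447,185), with the mug on the right at about (512,175) and the tape on the left. Next I'll measure these.

```bash
cat > h.py <<'E'
from workcell import bot
import cv2,numpy as np
def ray(c,u,v):
    d=np.array([(u-c["cx"])/c["fx"],(v-c["cy"])/c["fy"],1.]); R=np.array(c["R"])
    return -R.T@np.array(c["t"]),R.T@d
def onz(c,u,v,z):
    o,d=ray(c,u,v); return (o+d*(z-o[2])/d[2])[:2]
def blobs(m,amin,amax):
    n,l,s,ce=cv2.connectedComponentsWithStats(m.astype(np.uint8))
    out=[]
    for i in range(1,n):
        if amin<s[i,4]<amax:
            ct,_=cv2.findContours((l==i).astype(np.uint8),cv2.RETR_EXTERNAL,cv2.CHAIN_APPROX_NONE)
            e=cv2.fitEllipse(ct[0]) if len(ct[0])>5 else None
            out.append((ce[i],s[i],e))
    return out
def lidmask(im,th):
    hsv=cv2.cvtColor(im,cv2.COLOR_BGR2HSV); return (hsv[...,2]>th)&(hsv[...,1]<45)
def corkmask(im):
    hsv=cv2.cvtColor(im,cv2.COLOR_BGR2HSV); return hsv
E
python3 - <<'E'
from h import *
for n in("top","side"):
    c=bot.read_camera(n);im=c["pixels"]
    pts={"top":[(239,291),(332,271),(417,288),(489,313)],"side":[(258,224),(318,267),(356,331),(385,404)]}[n]
    for p in pts: print(p,im[p[1]-14:p[1]+18:2,p[0],1])
    for b,s,e in blobs(lidmask(im,195),80,1500):
        print(n,np.round(b),s[2:],np.round(e[0],1),np.round(e[1],1),[np.round(onz(c,*e[0],z),3).tolist() for z in(.074,.06,.046,.032)])
    hsv=cv2.cvtColor(im,cv2.COLOR_BGR2HSV)
    for p in ([(333,193),(322,176)] if n=="top" else[(410,267),(395,255)]): print(hsv[p[1],p[0]])
    x0,y0,x1,y1=(290,155,560,225) if n=="top" else (340,220,560,380)
    cv2.imwrite(f"pics/{n}_rack.png",cv2.resize(im[y0:y1,x0:x1],None,fx=2.9,fy=2.9))
E
```

```text
(239, 291) [221 225 224 223 224 224 225 225 225 225 224 225 225 210 109 105]
(332, 271) [149 210 225 227 226 225 226 227 228 228 228 227 225 171  75 110]
(417, 288) [139 149 209 226 229 229 229 230 230 231 231 224 200 121 137 135]
(489, 313) [139 140 151 207 225 229 229 229 230 231 225 208 144 138 140 139]
top [332. 271.] [ 24  24 452] [332.1 270.6] [23.1 23.2] [[0.458, 0.063], [0.461, 0.062], [0.463, 0.062], [0.466, 0.062]]
top [188. 281.] [ 24  23 425] [187.6 280.7] [21.7 23.1] [[0.412, 0.313], [0.413, 0.317], [0.415, 0.321], [0.417, 0.324]]
top [239. 290.] [ 28  28 618] [238.8 289.6] [26.4 28. ] [[0.406, 0.222], [0.408, 0.224], [0.41, 0.226], [0.411, 0.228]]
top [418. 288.] [ 20  21 331] [417.5 287.8] [19.2 20.1] [[0.444, -0.089], [0.446, -0.092], [0.449, -0.095], [0.451, -0.097]]
top [490. 313.] [ 17  17 235] [489.9 313.1] [15.8 17.1] [[0.414, -0.217], [0.416, -0.222], [0.418, -0.227], [0.42, -0.231]]
top [286. 327.] [ 25  25 494] [286.  326.8] [24.  24.4] [[0.351, 0.132], [0.352, 0.132], [0.353, 0.133], [0.354, 0.134]]
top [ 50. 348.] [ 26  18 140] [ 49.9 348.9] [ 7.9 26.4] [[0.
[... 825 characters left out ...]
22], [0.304, 0.234], [0.307, 0.249], [0.31, 0.263]]
side [251. 259.] [ 22  15 262] [250.6 258.9] [14.1 21.4] [[0.349, 0.133], [0.353, 0.146], [0.357, 0.159], [0.362, 0.172]]
side [318. 265.] [ 22  16 267] [317.7 265.7] [15.3 21.8] [[0.452, 0.052], [0.458, 0.063], [0.464, 0.075], [0.47, 0.086]]
side [356. 330.] [ 22  17 275] [355.7 330.2] [16.1 20.9] [[0.435, -0.111], [0.441, -0.103], [0.447, -0.094], [0.452, -0.086]]
side [385. 403.] [ 20  18 259] [385.1 402.7] [16.5 19.5] [[0.402, -0.248], [0.407, -0.242], [0.412, -0.236], [0.417, -0.231]]
side [104. 464.] [ 59  37 838] [102.7 463.2] [20.5 61. ] [[0.003, -0.124], [0.001, -0.116], [-0.001, -0.108], [-0.004, -0.1]]
[ 15 111 158]
[ 17  87 168]
```

View pics/top_rack.png

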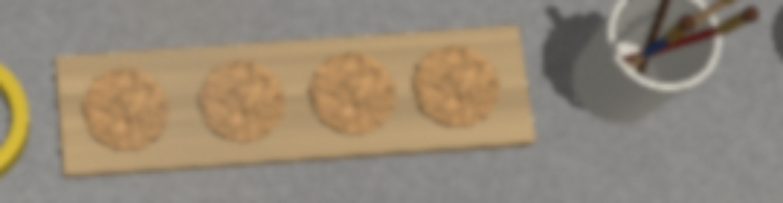

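View pics/side_rack.png

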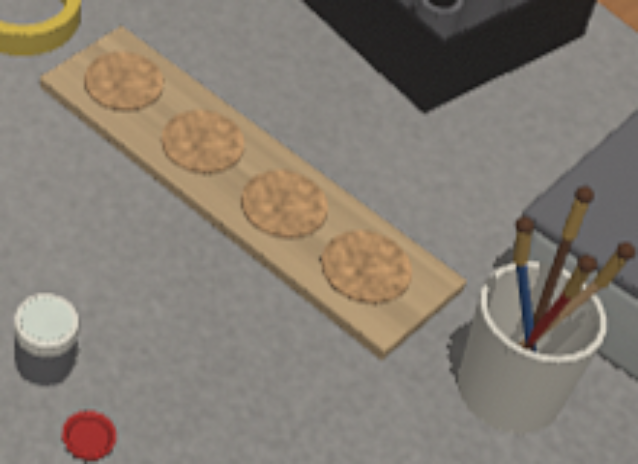

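```bash
python3 - <<'E'
from h import *
for n in("top","side"):
    c=bot.read_camera(n);im=c["pixels"]
    hsv=cv2.cvtColor(im,cv2.COLOR_BGR2HSV).astype(int)
    x0,y0,x1,y1=(305,155,480,220) if n=="top" else (350,225,500,345)
    m=np.zeros(im.shape[:2],bool); m[y0:y1,x0:x1]=((hsv[...,0]<25)&(hsv[...,1]>60))[y0:y1,x0:x1]
    for th in (95,105):
        mm=m&(hsv[...,1]>th)
        mm=cv2.morphologyEx(mm.astype(np.uint8),cv2.MORPH_CLOSE,np.ones((3,3)))
        mm=cv2.morphologyEx(mm,cv2.MORPH_OPEN,np.ones((3,3)))
        for b,s,e in blobs(mm,150,2000): print(n,th,s[2:],np.round(e[0]),np.round(e[1]),np.round(onz(c,*e[0],.015),4))
    ct,_=cv2.findContours(m.astype(np.uint8),cv2.RETR_EXTERNAL,cv2.CHAIN_APPROX_NONE)
    r=cv2.minAreaRect(max(ct,key=cv2.contourArea)); print(r,[np.round(onz(c,*p,.012),3).tolist() for p in cv2.boxPoints(r)])
c=bot.read_camera("wrist"); print(-np.array(c["R"]).T@np.array(c["t"])-np.array(bot.current_ee_pos()))
from scipy.spatial.transform import Rotation as Ro
M=Ro.from_rotvec(bot.current_tool_rot()).as_matrix(); print(M.round(2)); print(M.T@(-np.array(c["R"]).T@np.array(c["t"])-np.array(bot.current_ee_pos())))
c=bot.read_camera("top")
for z in(0,.05,.085): print("mug",z,onz(c,520,168,z),"box corner",onz(c,470,150,z),onz(c,475,140,z), 'ship stern',onz(c,157,225,z))
E
```

```text
top 95 [ 33  31 797] [447. 184.] [30. 32.] [ 0.6647 -0.1447]
top 95 [ 32  30 775] [411. 187.] [29. 32.] [ 0.6517 -0.0758]
top 95 [ 31  30 727] [373. 189.] [29. 30.] [ 0.6376 -0.0025]
top 95 [ 32  30 749] [333. 192.] [29. 31.] [0.6231 0.0765]
top 105 [ 30  28 673] [447. 184.] [27. 29.] [ 0.6643 -0.1446]
top 105 [ 30  28 671] [411. 187.] [27. 29.] [ 0.6517 -0.0756]
top 105 [ 29  28 644] [373. 189.] [27. 28.] [ 0.6377 -0.0022]
top 105 [ 30  28 656] [333. 192.] [27. 29.] [0.6229 0.0761]
((391.27874755859375, 189.29115295410156), (41.625267028808594, 163.30178833007812), 86.05481719970703) [[0.656, 0.128], [0.716, -0.191], [0.63, -0.2], [0.572, 0.113]]
side 95 [ 17  14 170] [357. 231.] [10. 19.] [0.6018 0.1453]
side 95 [ 27  20 439] [382. 247.] [19. 27.] [0.6209 0.0761]
side 95 [ 28  22 494] [409. 268.] [21. 28.] [ 0.6352 -0.0013]
side 95 [ 30  24 554] [438. 290.] [22. 30.] [ 0.649  -0.0754]
side 95 [ 31  26 612] [466. 312.] [24. 31.] [ 0.662  -0.1447]
side 105 [ 17  14 164] [357. 231.] [10. 20.] [0.6019 0.1452]
side 105 [ 27  20 412] [382. 248.] [19. 26.] [0.6204 0.0758]
side 105 [ 28  2
[... 178 characters left out ...]
.45123291015625, 282.56097412109375), (158.8287353515625, 39.35578536987305), 38.65980911254883) [[0.566, 0.109], [0.665, 0.162], [0.712, -0.186], [0.627, -0.215]]
[-0.06667705  0.02280523  0.16919611]
[[ 0.33  0.94 -0.  ]
 [ 0.94 -0.33 -0.  ]
 [-0.   -0.   -1.  ]]
[-0.00041091 -0.07047835 -0.1691918 ]
mug 0 [ 0.72112157 -0.29249535] box corner [ 0.74861498 -0.19100271] [ 0.77159159 -0.20021306] ship stern [0.52293546 0.40964602]
mug 0.05 [ 0.69926526 -0.27318145] box corner [ 0.7253461  -0.17690336] [ 0.74714221 -0.18564049] ship stern [0.51126168 0.39288488]
mug 0.085 [ 0.68396584 -0.25966172] box corner [ 0.70905788 -0.16703381] [ 0.73002763 -0.17543969] ship stern [0.50309003 0.38115208]
```

```bash
cat >> h.py <<'E'
from scipy.spatial.transform import Rotation as Ro
a=np.arctan2(.184,.983)
X=np.array([np.cos(a),np.sin(a),0]);Z=np.array([0,0,-1.]);ROT=Ro.from_matrix(np.c_[X,np.cross(Z,X),Z]).as_rotvec()
P={"largest":((.405,.222),(.6632,-.1447),.074,.052),"large":((.4595,.0625),(.6503,-.0756),.060,.046),
"small":((.448,-.0945),(.6363,-.0018),.046,.040),"smallest":((.4185,-.231),(.6218,.0763),.032,.034)}
ZT=.2
def pick(k,newton=20):
    (x,y),_,H,d=P[k]; o=min(1,(d+.018)/.092)
    bot.line_to([x,y,ZT],ROT,max_speed=.3); bot.set_gripper(o)
    bot.line_to([x,y,H-.025],max_speed=.15)
    bot.set_gripper(0,newton); print("grip",bot.current_opening()*92,"mm")
    bot.line_to([x,y,ZT],max_speed=.15); print("lift",bot.current_opening()*92,bot.current_clock())
def place(k):
    _,(x,y),H,d=P[k]
    bot.line_to([x,y,ZT],ROT,max_speed=.25); bot.line_to([x,y,H+.015-.024],max_speed=.1)
    print("F",np.round(bot.current_contact_force(),1)); bot.set_gripper(min(1,(d+.018)/.092))
    bot.line_to([x,y,ZT],max_speed=.15); print("placed",bot.current_opening()*92,bot.current_clock())
E
python3 - <<'E'
from h import *
for k,(p,q,H,d) in P.items():
    for pos in([*p,ZT],[*p,H-.025],[*q,ZT],[*q,H-.009]):
        j=bot.inverse_kinematics(pos,ROT); print(k,None if j is None else np.round(j,2))
# box corner height, mug rim
ct,cs=bot.read_camera("top"),bot.read_camera("side")
def tri(a,b):
    o1,d1=ray(ct,*a);o2,d2=ray(cs,*b); s=np.linalg.lstsq(np.c_[d1,-d2],o2-o1,rcond=None)[0]
    return (o1+d1*s[0]+o2+d2*s[1])/2
print("box",tri((483,141),(521,294)))
try:
    bot.line_to([.405,.222,ZT],ROT,max_speed=.3)
except bot.MotionError as e: print("err",e)
print(bot.current_clock(),bot.current_ee_pos())
cv2.imwrite("pics/w1.png",bot.read_camera("wrist")["pixels"])
E
```

```text
largest [ 0.24 -0.13  1.92 -0.    1.35  0.05]
largest [ 0.24  0.07  2.05 -0.    1.02  0.05]
largest [-0.39  0.43  1.29 -0.    1.42 -0.58]
largest [-0.39  0.56  1.39 -0.    1.19 -0.58]
large [-0.13 -0.13  1.91 -0.    1.35 -0.31]
large [-0.13  0.1   2.05 -0.    0.99 -0.31]
large [-0.3   0.37  1.37 -0.    1.4  -0.48]
large [-0.3   0.52  1.48 -0.    1.14 -0.48]
small [-0.47 -0.14  1.93 -0.    1.36 -0.66]
small [-0.47  0.12  2.07 -0.    0.96 -0.66]
small [-0.19  0.33  1.43 -0.    1.39 -0.38]
small [-0.19  0.5   1.54 -0.    1.1  -0.38]
smallest [-0.76 -0.09  1.88 -0.    1.35 -0.94]
smallest [-0.76  0.19  2.02 -0.    0.93 -0.94]
smallest [-0.07  0.3   1.46 -0.    1.38 -0.26]
smallest [-0.07  0.5   1.58 -0.    1.07 -0.26]
box [ 0.73524948 -0.19380588  0.07343381]
1.9917 [0.40444828 0.22264512 0.19998473]
```

View pics/w1.png

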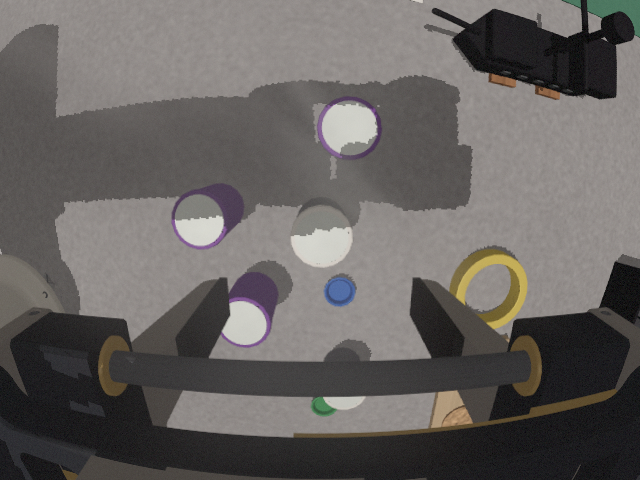

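The wrist view shows the grey pot's lid at (321,236), midway between the fingers, and no purple pot where a finger would come down. The grey box is 73 mm high, so it's clear of the gripper. I'll move the first pot.

```bash
python3 - <<'E'
from h import *
pick("largest"); place("largest")
cv2.imwrite("pics/t2.png",bot.read_camera("top")["pixels"]);cv2.imwrite("pics/s2.png",bot.read_camera("side")["pixels"])
E
```

```text
grip 51.711359727231816 mm
lift 51.17279825500181 5.5333
F [ 0.3 -0.  -0.8]
placed 69.87235050978853 10.4917
```

View pics/s2.png

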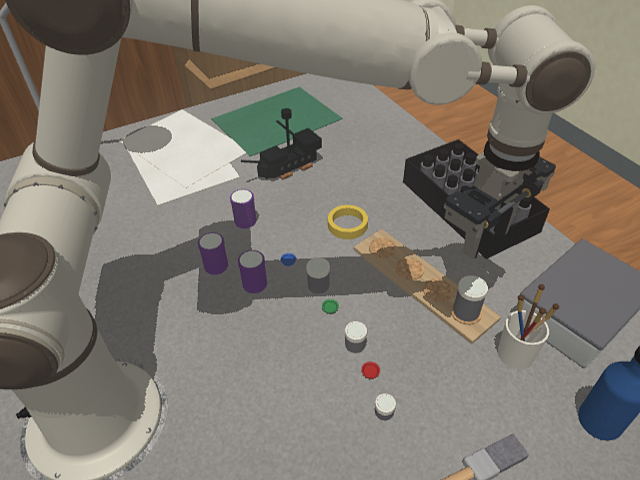

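The side view shows the largest pot upright at (471,297) on the cork next to the mug, and the mug hasn't moved. Now the other three.

```bash
python3 - <<'E'
from h import *
for k in("large","small","smallest"):
    pick(k)
    if abs(bot.current_opening()*92-P[k][3]*1000)>4: print("BAD GRIP",k); break
    place(k)
else:
    bot.line_to([.42,.10,.3],ROT,max_speed=.3)
print(bot.current_clock())
for n in("top","side"): cv2.imwrite(f"pics/{n}3.png",bot.read_camera(n)["pixels"])
E
```

```text
grip 45.18379649959836 mm
lift 45.197361763825626 14.925
F [-0.2 -0.2 -2.2]
placed 64.23337703703999 19.2667
grip 39.33698910432727 mm
lift 39.552751023958656 23.4917
F [-0.7  0.2 -0.3]
placed 58.04262790835259 27.9667
grip 33.43191075396935 mm
lift 33.300789713009216 32.75
F [ 0.2 -0.2 -0.3]
placed 51.74385694157811 38.0917
39.0
```

View pics/side3.png

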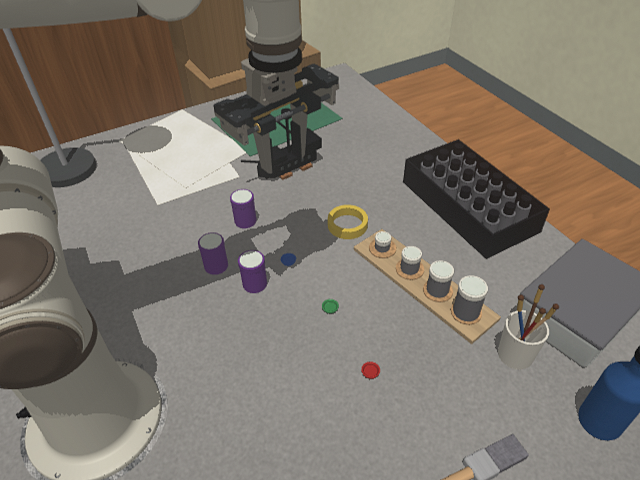

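View pics/top3.png

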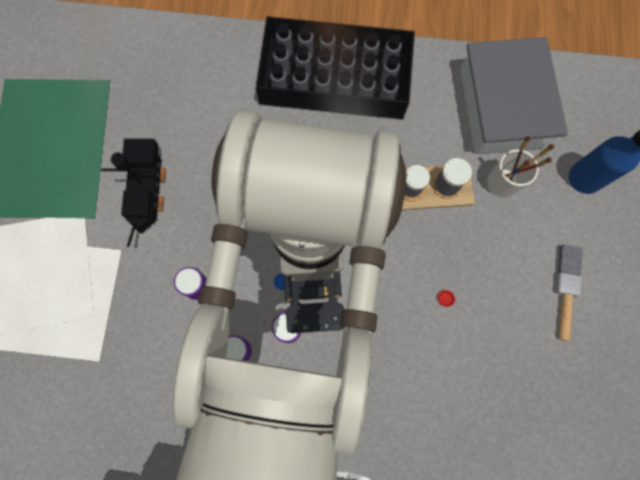

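All four pots stand upright in order on the corks in the side view, at (383,243), (411,260), (440,278) and (470,297). The mug and ship haven't moved. I'll measure the lid centres against the spots before handing in.

```bash
python3 - <<'E'
from h import *
for n in("side","top"):
    c=bot.read_camera(n)
    for b,s,e in blobs(lidmask(c["pixels"],195),60,1500):
        for k,v in P.items():
            q=onz(c,*e[0],v[2]+.015); d=np.hypot(*(q-np.array(v[1])))
            if d<.025: print(n,k,np.round(q,4),"err mm",round(d*1000,1))
print(bot.current_opening(),bot.current_contact_force(),bot.current_clock())
bot.job_done()
E
```

```text
side smallest [0.6205 0.0768] err mm 1.4
side small [ 0.635  -0.0011] err mm 1.5
side large [ 0.6488 -0.0744] err mm 1.9
side largest [ 0.662  -0.1445] err mm 1.2
top largest [ 0.6638 -0.1449] err mm 0.7
top small [ 0.633  -0.0158] err mm 14.3
top large [ 0.6506 -0.0759] err mm 0.5
0.5634660035066198 [-0.10927643 -0.37808386  0.24760217] 39.2
the job is handed in; nothing more can be done
```

All four pots are on the cork spots in size order, with the tallest next to the mug and the shortest at the masking-tape end. I handed the job in at about 39 s of the 88 s allowed.

- **Centring:** in the side camera, every lid centre was 1.2 to 1.9 mm from its spot's centre, against the 12 mm limit. The top camera agreed for the largest and large pots (0.7 and 0.5 mm).
- **Upright:** the side picture shows all four standing upright on the corks. I didn't measure their lean.
- **Mug, ship and purple pots:** the mug and ship look unmoved in the before and after pictures. I didn't measure their positions. The purple pots were left alone.
- **Release:** the gripper was open and well clear of everything. The force reading was under 0.5 N.

**One check disagreed:** the top camera gave 14.3 mm for the small pot. The arm covered that spot in the top view, so I believe it picked up a bright patch on the arm rather than the lid. I handed in without repeating that check with the arm out of the way. The smallest pot was also hidden from the top camera, so both small pots were confirmed by the side camera only.

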